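Show the helper the bottle left open, its cap and its place in the crate

ROBOT

A 6-joint arm with a two-finger parallel gripper is mounted at the origin on the work surface. World frame = base frame: x ahead of the robot, y to its left, z up, the work surface at z = 0. Lengths are in mm, angles in rad, forces in N, time in s.
With the tool pointing down it reaches from about 350 to 875 mm from the base axis. Payload 4.2 kg.
Tool frame: the origin (TCP) lies midway between the tips of the shut fingers; the grasp point (between the pads) lies 19 mm behind it; z points along the fingers, y is the line along which they close (so a half turn about z gives the same grasp; the last joint's range is limited). The gripper opens to 85 mm and grips with 20 to 120 N. Pads are 22 mm wide; open, the fingers measure 114 mm over their backs; the gripper's body (76 mm by 85 mm) begins 54 mm behind the grasp point. The pads swing forward as they close: fully open they stand 13 mm farther back than shut.
Start: joints at [1.484, 0.385, 0.008, 0, -1.194, -0.259], TCP at [211.811, 587.993, 231.312] pointing down, gripper open.
Joint ranges: [-3.14, 3.14], [-1.21, 2.06], [-1.07, 1.41], [-3.16, 2.05], [-2.99, -0.16], [-3.1, 3.1]. Speed limits (rad/s): [2.79, 2.79, 3.14, 3.14, 3.14, 3.14].

INTERFACE

Orientations are given as a unit quaternion [x, y, z, w].
In Python, from bench import arm, eyes, nets gives the robot as it stands.
- The arm moves only by the tool apply_moves, never from a script. Its arguments are lists of equal length, an entry for each row: "delta_rot": the turn, a rotation vector about the tool's x, y, z as a fraction of full scale, a list of three; "xyz": the shift along the tool's x, y, z as a fraction of full scale, a list of three; "hand": the gripper command: -1 is fully open, 1 is shut, values between are in proportion. In form: {"delta_rot": [[ax, ay, az], ...], "xyz": [[dx, dy, dz], ...], "hand": [hand, ...]}. A call has 1 to 20 rows; each row shifts and turns the commanded pose from where the row before left it, along the tool's axes as they then stand; what a row does not reach is not made up. Full scale, the value 1, is 0.025 m for a shift and 6 degrees for a turn. A row lasts 1/12 s, in which the tool goes at most 41.7 mm and 7.16 degrees, less where a joint would pass 70% of its speed; a pose out of reach is approached as far as the arm can. A call with a number of a shift or a turn outside -1 to 1 is refused whole. A call with a gripper value outside its range is refused whole. The fingers move at their own pace and stop on an object; the grip force is fixed at half the most. Time passes only in rows, so rows that do not move let the fingers close. It gives the time, the measured TCP pose, the force, the opening and the grip force at its end, in the units of the state.
- arm.read_state(): the state, without advancing time (a new reading comes with each control period).
- eyes.get_image(name): name is "side" or "top" or "wrist"; returns a dict with "frame" (384x512x3 uint8, red, green, blue), "range_z" (384x512 float32, mm along the optical axis (not along the pixel's ray), 0 where there is no reading), "camera_matrix" (3x3 intrinsics, pixels), "dist" ([k1, k2, p1, p2, k3] as OpenCV has them; the pictures are not rectified), "R" (3x3) and "t" (3): a world point X has camera coordinates R X + t; the wrist camera has in their place "hand_eye" (4x4, takes a point from camera to tool coordinates, whose origin is the TCP and whose axes are the flange's). Camera axes: x right, y down, z forward; pixel columns grow to the right and rows downward; lengths in mm; the calibration is good to about 2 mm. A picture is of the moment at which its call begins: read the wrist's pose just before it.
- arm.job_done(): hands the job in; it is judged then, once.
Trained networks look in a picture, given as the dict that the camera call returned (one of the last four; its "shot" number tells which), for a name from the list of things; names that differ only in an ending like _2 or _b are one class to them, and where a whole thing is asked for, a point or a joint stands for the part that bears it (a point fixed in the world has none). Each returns a list of dicts, best first, with "score" (0 to 1); they miss things now and then, are a little off and sometimes report something else, mostly with a low value. They report only what shows in the picture. A call takes as long as a camera call. They do not tell look-alikes from the thing itself.
- nets.look_for(name, picture): "bbox" ([left, top, right, bottom] in pixels, round what is visible of it).
- nets.masks_of(name, picture): "region" (384x512 bool, what is visible of it) and "bbox" ([left, top, right, bottom] in pixels, round what is visible of it).
The state is a dict: "clock": time; "joints": joint angles; "joint_vel": joint speeds; "joint_efforts": joint torques, N m; "position": TCP position; "ee_rot": TCP orientation; "contact_force": force on the tool from outside, world axes, zero at the start; "wrist_torque": the same for the moment, N m; "gripper_width": finger opening in mm; "grasp_force": force on a finger pad.
Only numpy, scipy, OpenCV 4.12 (cv2) and the standard library are available. Lean on these libraries where they do the work, as an engineer would, in place of code of your own. Each camera call takes 0.05 s, during which the arm holds its last target. There are 200 camera calls.

TASK

Show the new helper how to finish this batch, only by pointing down from above with the fingertips: first at the mouth of the bottle on the drip tray that was left without a cap, then at the loose screw cap it needs (the same kind as the other bottles wear), then at the opening of the empty crate pocket where it is to go. Each time hold the fingertips still a couple of centimetres above the middle of the thing for two seconds, and travel well above the bottles in between: do not bring the fingertips down close over any other bottle or closure. Touch, move and lift nothing at all, and finish with the fingertips raised at least ten centimetres above the bottle tops.

Things in the scene. Friction and masses are not known exactly. Their poses are not given: they have to be found in the camera images.
- open_mouth (a point): Centre of the mouth (the rim) of the one bottle on the drip tray that has no cap: a 250 ml dark green glass oil bottle with a small ear at its neck, 74 mm across, bare threaded neck 25 mm across with an open mouth, rim 155 mm above its underside. z axis up.
- cap_top (a point): Centre of the top face of the loose screw cap, the same kind as the other bottles wear: a plain gold-coloured metal cylinder 31 mm across and 24 mm tall, mouth down, one of four closures standing on the white tray on the closures carton (tray floor 61 mm above the bench). z axis up.
- free_pocket (a point): Middle of the empty pocket of the red crate, at the level of the crate's rim, 145 mm above the bench and 140 mm above the pocket's floor. The crate is 270 x 180 mm, 145 mm tall, with 2 x 3 pockets 83 mm wide, spaced 88 mm; the five others hold a bottle whose cap top stands 162 mm above the bench. z axis up.
- open_bottle: The bottle without a cap (see its mouth), 0.45 kg, loose; origin at the centre of its underside.
- bottle_a: 250 ml eared dark green oil bottle with its gold-coloured screw cap on: 74 mm across, 157 mm tall, origin at the centre of its underside. Loose on the drip tray (floor 4 mm, rim 12 mm above the bench), about 110 mm from its neighbours.
- bottle_b: 250 ml eared dark green oil bottle with its gold-coloured screw cap on: 74 mm across, 157 mm tall, origin at the centre of its underside. Loose on the drip tray (floor 4 mm, rim 12 mm above the bench), about 110 mm from its neighbours.
- bottle_c: 250 ml eared dark green oil bottle with its gold-coloured screw cap on: 74 mm across, 157 mm tall, origin at the centre of its underside. Loose on the drip tray (floor 4 mm, rim 12 mm above the bench), about 110 mm from its neighbours.
- packed1: 250 ml eared dark green oil bottle with its gold-coloured screw cap on: 74 mm across, 157 mm tall, origin at the centre of its underside. Loose in a pocket of the crate.
- packed2: 250 ml eared dark green oil bottle with its gold-coloured screw cap on: 74 mm across, 157 mm tall, origin at the centre of its underside. Loose in a pocket of the crate.
- packed3: 250 ml eared dark green oil bottle with its gold-coloured screw cap on: 74 mm across, 157 mm tall, origin at the centre of its underside. Loose in a pocket of the crate.
- packed4: 250 ml eared dark green oil bottle with its gold-coloured screw cap on: 74 mm across, 157 mm tall, origin at the centre of its underside. Loose in a pocket of the crate.
- packed5: 250 ml eared dark green oil bottle with its gold-coloured screw cap on: 74 mm across, 157 mm tall, origin at the centre of its underside. Loose in a pocket of the crate.
- screw_cap: The loose screw cap (12 g); origin at the centre of its underside.
- cork_stopper: Cork stopper standing on its dark wooden head, cork upwards: head 29 mm across and 11 mm thick, 34 mm tall in all; loose on the white tray. Origin at the centre of its underside.
- jar_lid: Flat gold-coloured jar lid, 53 mm across, 13 mm tall, loose on the white tray. Origin at the centre of its underside.
- pourer: Pouring spout: black plug 27 mm across and 17 mm tall with a thin bent steel tube on top, 54 mm tall in all, loose on the white tray. Origin at the centre of its underside.
- funnel: Loose aluminium funnel standing mouth down beyond the carton: 90 mm across, 105 mm tall. Origin at the centre of its underside.
Mind the look-alikes: they are no part of the job. What is shaped like the jar_lid but black is not meant.

How it is judged:
By the outcome, as a careful person would: the job done as asked, in the order asked, and still so for the second after the job is handed in, with the robot touching nothing.
It also fails if it takes over 54 s, if anything falls off the work surface, if the arm or the gripper's body presses on something with over 40 N, if the wrist force passes 120 N, or if a joint passes its speed limit or range.

## Working session

There is one attempt and no reset: what is moved stays moved. The work goes in short steps, Python scripts to look and compute and a tool call to move; the robot and the scene stay as the last step left them, time stands still between calls to the robot, and variables do not carry over. Pictures are saved under pics/ and viewed, at most 10 in all, crops included, and the job is handed in when it is done.

Besides the shell and the picture viewer there is one more tool, called after ">>>" as name(argument=value, ...) on one line, values as JSON. apply_moves: Moves the arm, as the interface text tells. Its arguments: {"type":"object","properties":{"delta_rot":{"type":"array"},"xyz":{"type":"array"},"hand":{"type":"array"}},"required":["delta_rot","xyz","hand"]}

```bash
mkdir -p pics
cat > h.py <<'E'
import numpy as np,cv2
from bench import arm,eyes,nets
def world(p,uv,z=None):
    """pixel(s)-> world; from depth, or on plane z"""
    uv=np.atleast_2d(np.float64(uv))
    n=cv2.undistortPoints(uv.reshape(-1,1,2),p["camera_matrix"],np.array(p["dist"])).reshape(-1,2)
    r=np.c_[n,np.ones(len(n))]; R=np.array(p["R"]);t=np.array(p["t"]).ravel()
    if z is None:
        d=p["range_z"][uv[:,1].astype(int),uv[:,0].astype(int)]
        return (r*d[:,None]-t)@R
    c=-R.T@t; w=r@R
    return c+w*((z-c[2])/w[:,2])[:,None]
E
python3 - <<'E'
from h import *
P={}
for n in ("top","side"):
    p=eyes.get_image(n); P[n]=p
    cv2.imwrite(f"pics/{n}0.png",cv2.resize(p["frame"][...,::-1],(800,600),interpolation=cv2.INTER_CUBIC))
    for k in ("open_mouth","cap_top","free_pocket","open_bottle","bottle_a","screw_cap","jar_lid"):
        try: print(n,k,[(round(d["score"],2),np.round(d["bbox"]).astype(int).tolist()) for d in nets.look_for(k,p)][:10])
        except Exception as e: print(n,k,e)
np.savez("top.npz",**{k:v for k,v in P["top"].items()})
np.savez("side.npz",**{k:v for k,v in P["side"].items()})
s=arm.read_state();print(s["position"],s["ee_rot"],s["clock"])
E
```

```text
top open_mouth [(0.67, [370, 226, 402, 249])]
top cap_top [(0.59, [266, 226, 278, 234])]
top free_pocket [(0.64, [168, 189, 180, 206]), (0.43, [342, 245, 367, 271]), (0.23, [353, 201, 380, 224])]
top open_bottle [(0.8, [369, 224, 400, 253]), (0.61, [343, 246, 371, 271])]
top bottle_a [(0.97, [320, 215, 350, 241]), (0.71, [352, 197, 379, 224]), (0.63, [342, 246, 370, 271])]
top screw_cap [(0.62, [265, 221, 281, 234]), (0.57, [342, 245, 368, 271])]
top jar_lid [(0.8, [258, 256, 274, 275]), (0.64, [210, 157, 226, 171]), (0.62, [303, 147, 320, 167]), (0.48, [270, 185, 288, 208])]
side open_mouth [(0.71, [292, 85, 316, 130]), (0.57, [251, 183, 270, 201])]
side cap_top [(0.72, [289, 189, 303, 203]), (0.43, [331, 326, 369, 368])]
side free_pocket [(0.78, [242, 313, 265, 322])]
side open_bottle [(0.73, [290, 84, 315, 130])]
side bottle_a [(0.88, [276, 115, 304, 170]), (0.65, [264, 93, 287, 143]), (0.55, [312, 104, 338, 154])]
side screw_cap [(0.49, [248, 182, 266, 198]), (0.43, [288, 188, 303, 204])]
side jar_lid [(0.84, [201, 254, 227, 276]), (0.57, [205, 166, 222, 180]), (0.55, [250, 179, 270, 201]), (0.52, [327, 213, 349, 224]), (0.52, [292, 84, 316, 129]), (0.49, [327, 328, 365, 370])]
[211.80036446 587.98850479 231.33663565] [ 9.85087747e-01 -1.72052699e-01 -1.64026196e-05 -1.58427697e-05] 0.8
```

View pics/top0.png

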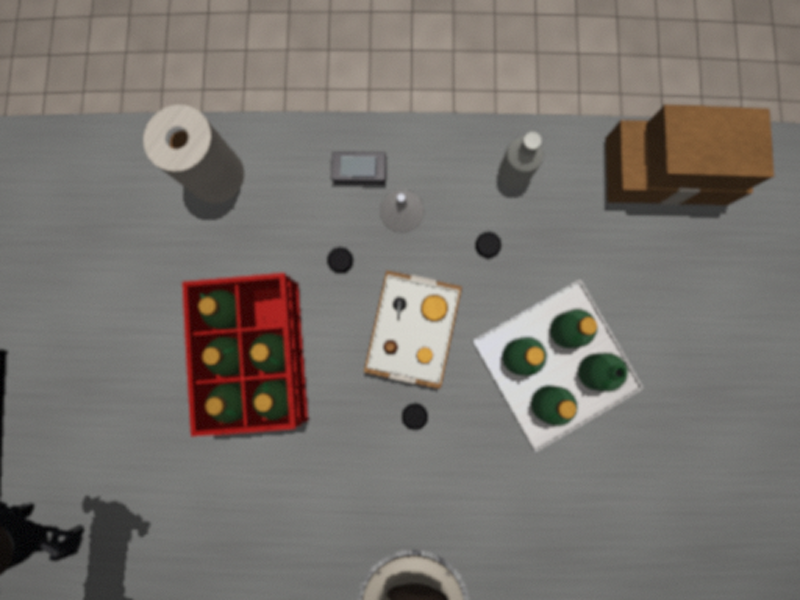

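View pics/side0.png

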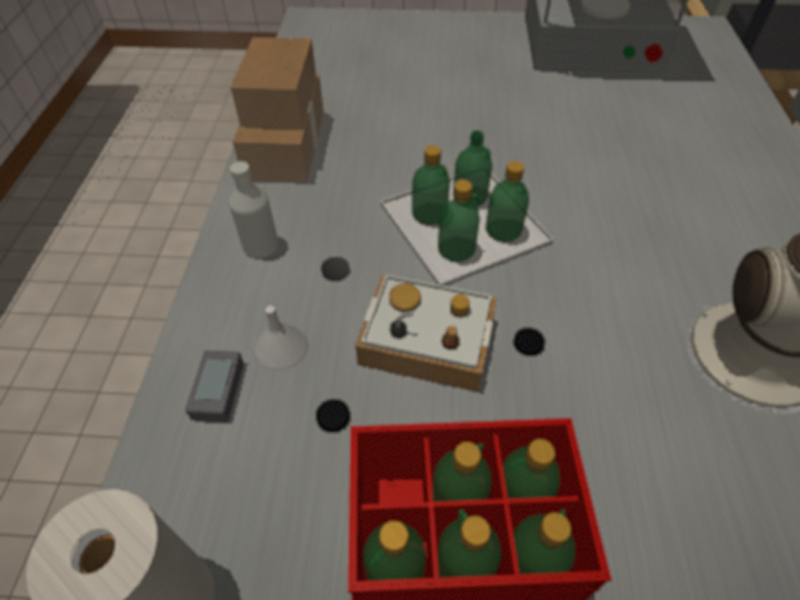

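Top picture (800x600): the uncapped dark mouth is at (619,371); the capped bottles on the tray are at (588,326), (535,356) and (567,409). The closures are the screw cap (425,355), jar lid (434,308), cork (390,347) and pourer (399,304), with black lids at (340,260), (488,244) and (415,416). The empty pocket is at (264,306). The side picture agrees: mouth (477,136), cap (460,302), pocket (395,470).

Run:
```python
from h import *
T=dict(np.load("top.npz"));S=dict(np.load("side.npz"))
np.set_printoptions(precision=1,suppress=True)
vv,uu=np.mgrid[0:384,0:512]
def cloud(p):
    uv=np.c_[uu.ravel(),vv.ravel()]
    return world(p,uv).reshape(384,512,3)
for n,p in (("top",T),("side",S)):
    W=cloud(p); hsv=cv2.cvtColor(p["frame"],cv2.COLOR_RGB2HSV)
    gold=((hsv[...,0]>12)&(hsv[...,0]<28)&(hsv[...,1]>140)&(hsv[...,2]>110)).astype(np.uint8)
    k,l,st,c=cv2.connectedComponentsWithStats(gold)
    for i in range(1,k):
        if 20<st[i,4]<500:
            m=l==i; zt=np.percentile(W[m][:,2],80); q=m&(abs(W[...,2]-zt)<6)
            print(n,"gold",c[i],st[i,4],"zt %.0f"%zt,np.median(W[q],0))
    red=((hsv[...,0]<8)|(hsv[...,0]>172))&(hsv[...,1]>150)
    q=red&(abs(W[...,2]-145)<7); pts=W[q][:,:2].astype(np.float32)
    r=cv2.minAreaRect(pts); print(n,"crate",q.sum(),r,cv2.boxPoints(r).tolist())
    print(n,"W z at mouth area")
for n,p,u in (("top",T,(619,371)),("side",S,(477,136))):
    u=np.array(u)*.64; print(n,"mouth plane159",world(p,u,159))
    a,b=int(u[0]),int(u[1]); print(cloud(p)[b-3:b+4,a-4:a+5,2])
for n,p,u in (("top",T,(425,355)),("side",S,(460,297))): print(n,"cap plane85",world(p,np.array(u)*.64,85))
cs=[cv2.resize(T["frame"][b-28:b+28,a-28:a+28,::-1],(260,260),interpolation=cv2.INTER_CUBIC) for a,b in ((396,237),(272,222),(169,196))]
cs2=[cv2.resize(S["frame"][b-28:b+28,a-28:a+28,::-1],(260,260),interpolation=cv2.INTER_CUBIC) for a,b in ((305,87),(294,193),(253,300))]
cv2.imwrite("pics/crop.png",np.vstack([np.hstack(cs),np.hstack(cs2)]))
```

```text
top gold [405.1  98.8] 454 zt 102 [ 882.4 -413.9  100.7]
top gold [132.1 195.2] 92 zt 163 [574.5 371.5 161.5]
top gold [277.6 196.9] 190 zt 75 [582.  -34.3  73.3]
top gold [376.  208.2] 84 zt 163 [ 547.4 -300.4  161.1]
top gold [249.1 221.5] 23 zt 97 [509.3  49.3  94.9]
top gold [165.7 225.1] 100 zt 163 [493.4 273.6 161.6]
top gold [134.5 227.5] 88 zt 163 [486.3 361.6 161.5]
top gold [271.4 227.2] 60 zt 87 [492.9 -14.6  85.1]
top gold [341.9 227.4] 103 zt 163 [ 494.3 -206.4  161.8]
top gold [168.  257.2] 98 zt 163 [406.5 265.7 161.5]
top gold [136.6 259.4] 90 zt 163 [397.1 352.  161.3]
top gold [362.6 261.5] 94 zt 163 [ 400.4 -263.1  161.5]
top crate 1058 ((488.8729248046875, 317.8143310546875), (276.66680908203125, 186.96693420410156), 5.65856409072876) [[341.9961242675781, 397.2026062011719], [360.4310607910156, 211.14669799804688], [635.749755859375, 238.42605590820312], [617.3148193359375, 424.4819641113281]]
top W z at mouth area
side gold [276.3  96.1] 40 zt 162 [ 546.1 -297.6  160.7]
side gold [329.5 106.6] 48 zt 162 [ 399.2 -257.4  161.2]
side gold [295.9 118.5] 65 zt 162 [ 4
[... 1033 characters left out ...]
.5  138.4  133.7  135.7  147.5  154.   160. ]
 [ 151.8  158.8  138.7  135.7  137.4  139.6  145.   153.4  162.8]
 [ 156.2  156.   158.1  134.6  139.5  142.1  151.4  153.9  158.4]]
side mouth plane159 [[ 462.6 -346.3  159. ]]
[[  1.  159.1 156.  154.2 154.3 155.2 155.7 158.7   1.5]
 [156.9 159.1 151.6 153.9 149.6 151.9 152.4 155.8 157.6]
 [156.1 158.5 148.2 146.  150.  148.5 151.1 150.7 157.1]
 [152.4 155.4 158.7 157.7 157.8 157.9 160.3 158.3 153.2]
 [153.8 154.7 156.5 156.7 156.  158.4 155.  154.4 151.6]
 [147.9 148.9 152.4 154.4 154.9 153.  151.9 149.5 146.2]
 [144.4 148.2 145.5 149.1 150.1 149.6 147.8 147.7   2.8]]
top cap plane85 [[492.5 -17.4  85. ]]
side cap plane85 [[491.  -20.9  85. ]]
```

View pics/crop.png

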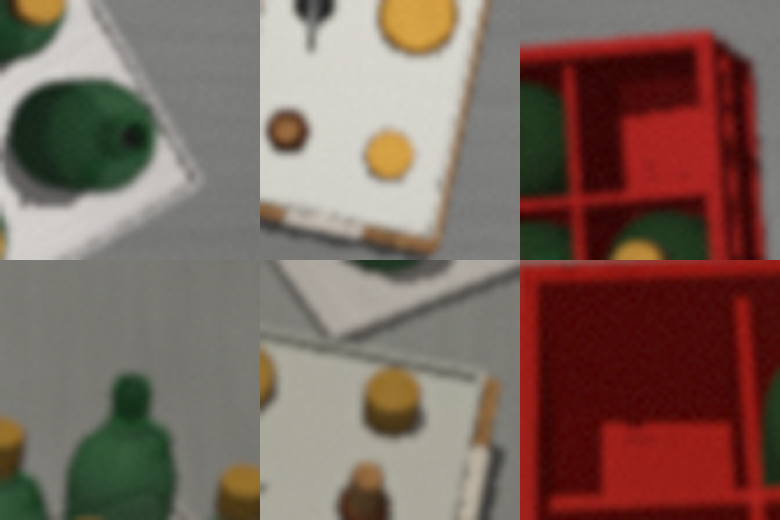

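The choice is confirmed in the crop: dark open mouth, small gold cylinder, and red pocket floor visible. I'll shut the fingers, rise and travel.

>>> apply_moves(delta_rot=[[0,0,0],[0,0,0],[0,0,0],[0,0,0],[0,0,0],[0,0,0],[0,0,0],[0,0,0],[0,0,0],[0,0,0],[0,0,0],[0,0,0],[0,0,0],[0,0,0],[0,0,0],[0,0,0],[0,0,0],[0,0,0],[0,0,0],[0,0,0]], xyz=[[0,0,-0.9],[0,0,-0.9],[0,0,-0.9],[0.8,0.38,0],[0.8,0.38,0],[0.8,0.38,0],[0.8,0.38,0],[0.8,0.38,0],[0.8,0.38,0],[0.8,0.38,0],[0.8,0.38,0],[0.8,0.38,0],[0.8,0.38,0],[0.8,0.38,0],[0.8,0.38,0],[0.8,0.38,0],[0.8,0.38,0],[0.8,0.38,0],[0.8,0.38,0],[0.8,0.38,0]], hand=[1,1,1,1,1,1,1,1,1,1,1,1,1,1,1,1,1,1,1,1])

```text
clock: 2.47
position: [477.6, 320.0, 299.0]
ee_rot: [0.985, -0.172, 0.0, -0.0]
contact_force: [0.2, -0.2, 0.2]
gripper_width: 0.0
grasp_force: 0.0
```

>>> apply_moves(delta_rot=[[0,0,0],[0,0,0],[0,0,0],[0,0,0],[0,0,0],[0,0,0],[0,0,0],[0,0,0],[0,0,0],[0,0,0],[0,0,0],[0,0,0],[0,0,0],[0,0,0],[0,0,0],[0,0,0],[0,0,0],[0,0,0],[0,0,0],[0,0,0]], xyz=[[0.33,0.97,0],[0.33,0.97,0],[0.33,0.97,0],[0.33,0.97,0],[0.33,0.97,0],[0.33,0.97,0],[0.33,0.97,0],[0.33,0.97,0],[0.33,0.97,0],[0.33,0.97,0],[0.33,0.97,0],[0.33,0.97,0],[0.33,0.97,0],[0.33,0.97,0],[0.33,0.97,0],[0.33,0.97,0],[0.33,0.97,0],[0.33,0.97,0],[0.33,0.97,0],[0.33,0.97,0]], hand=[1,1,1,1,1,1,1,1,1,1,1,1,1,1,1,1,1,1,1,1])

```text
clock: 4.13
position: [467.5, -192.7, 299.1]
ee_rot: [0.985, -0.172, 0.0, -0.0]
contact_force: [-0.2, 0.9, -0.7]
gripper_width: 0.0
grasp_force: 0.0
```

>>> apply_moves(delta_rot=[[0,0,0],[0,0,0],[0,0,0],[0,0,0],[0,0,0],[0,0,0],[0,0,0]], xyz=[[0.2,0.8,0],[0.2,0.8,0],[0.2,0.8,0],[0.2,0.8,0],[0.2,0.8,0],[0.2,0.8,0],[0,0,0]], hand=[1,1,1,1,1,1,1])

```text
clock: 4.72
position: [454.9, -317.0, 298.5]
ee_rot: [0.985, -0.174, -0.0, 0.0]
contact_force: [0.7, 0.4, 0.3]
gripper_width: 0.5
grasp_force: 0.0
```

```bash
cat >> h.py <<'E'
from scipy.spatial.transform import Rotation as Ro
def wrist():
    s=arm.read_state(); p=eyes.get_image("wrist")
    M=np.eye(4);M[:3,:3]=Ro.from_quat(s["ee_rot"]).as_matrix();M[:3,3]=s["position"]
    C=np.linalg.inv(M@np.array(p["hand_eye"])); p["R"],p["t"]=C[:3,:3],C[:3,3]
    return s,p
def totool(s,d): return np.round(Ro.from_quat(s["ee_rot"]).inv().apply(d)/25,2)
E
python3 - <<'E'
from h import *
s,p=wrist(); print(s["position"],s["clock"])
np.savez("w1.npz",**p)
cv2.imwrite("pics/w1.png",p["frame"][...,::-1])
T=dict(np.load("top.npz"));S=dict(np.load("side.npz"))
vv,uu=np.mgrid[0:384,0:512];uv=np.c_[uu.ravel(),vv.ravel()]
for n,q in (("top",T),("side",S),("wrist",p)):
    W=world(q,uv); m=(abs(W[:,2]-157)<6)&(np.hypot(W[:,0]-465,W[:,1]+355)<25)
    if m.sum()>5: print(n,m.sum(),"rim circle",cv2.minEnclosingCircle(W[m][:,:2].astype(np.float32)),np.median(W[m],0))
E
```

```text
[ 454.92341779 -317.00223865  298.46282819] 4.7167
top 42 rim circle ((464.698974609375, -357.0202331542969), 12.855568885803223) [ 463.12135329 -356.85182047  157.31534918]
side 47 rim circle ((463.225341796875, -355.7611083984375), 13.43195629119873) [ 463.06137788 -354.77999362  155.95928629]
wrist 440 rim circle ((464.7217712402344, -358.80413818359375), 13.631961822509766) [ 466.56742445 -358.39137743  159.02965069]
```

View pics/w1.png

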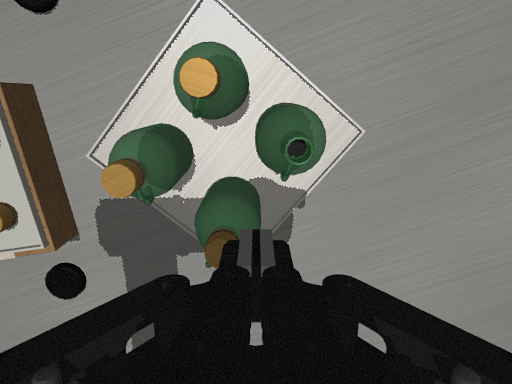

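The wrist view shows the open mouth at (298,149) with three gold caps beside it; all three cameras agree on (464.5,-357). I'll move across, descend to about 22 mm above and hold.

>>> apply_moves(delta_rot=[[0,0,0],[0,0,0],[0,0,0],[0,0,0],[0,0,0],[0,0,0],[0,0,0],[0,0,0],[0,0,0],[0,0,0],[0,0,0],[0,0,0]], xyz=[[0.45,0.69,0],[0.46,0.69,0],[0,0,0],[0,0,0.7],[0,0,0.7],[0,0,0.7],[0,0,0.7],[0,0,0.7],[0,0,0.7],[0,0,0.5],[0,0,0],[0,0,0]], hand=[1,1,1,1,1,1,1,1,1,1,1,1])

```text
clock: 5.77
position: [465.0, -353.8, 181.2]
ee_rot: [0.985, -0.172, -0.001, -0.0]
contact_force: [-0.0, 0.2, 0.8]
gripper_width: 0.2
grasp_force: 0.0
```

>>> apply_moves(delta_rot=[[0,0,0],[0,0,0],[0,0,0],[0,0,0],[0,0,0],[0,0,0],[0,0,0],[0,0,0],[0,0,0],[0,0,0],[0,0,0],[0,0,0],[0,0,0],[0,0,0],[0,0,0],[0,0,0],[0,0,0],[0,0,0],[0,0,0],[0,0,0]], xyz=[[0.04,0.13,0],[0,0,0],[0,0,0],[0,0,0],[0,0,0],[0,0,0],[0,0,0],[0,0,0],[0,0,0],[0,0,0],[0,0,0],[0,0,0],[0,0,0],[0,0,0],[0,0,0],[0,0,0],[0,0,0],[0,0,0],[0,0,0],[0,0,0]], hand=[1,1,1,1,1,1,1,1,1,1,1,1,1,1,1,1,1,1,1,1])

```text
clock: 7.43
position: [464.9, -358.0, 181.3]
ee_rot: [0.985, -0.172, 0.0, 0.0]
contact_force: [-0.6, 0.3, 0.4]
gripper_width: -0.4
grasp_force: 0.0
```

>>> apply_moves(delta_rot=[[0,0,0],[0,0,0],[0,0,0],[0,0,0],[0,0,0],[0,0,0],[0,0,0],[0,0,0],[0,0,0],[0,0,0],[0,0,0],[0,0,0]], xyz=[[0,0,0],[0,0,0],[0,0,0],[0,0,0],[0,0,0],[0,0,0],[0,0,0],[0,0,0],[0,0,0],[0,0,0],[0,0,0],[0,0,0]], hand=[1,1,1,1,1,1,1,1,1,1,1,1])

```text
clock: 8.43
position: [464.9, -358.0, 181.3]
ee_rot: [0.985, -0.172, 0.0, 0.0]
contact_force: [-0.2, -0.1, -0.2]
gripper_width: 0.2
grasp_force: 0.0
```

Run:
```python
from h import *
s,p=wrist(); print(s["position"],s["clock"],s["gripper_width"])
vv,uu=np.mgrid[0:384,0:512];uv=np.c_[uu.ravel(),vv.ravel()]
W=world(p,uv); m=(abs(W[:,2]-157)<6)&(np.hypot(W[:,0]-465,W[:,1]+355)<25)
print(m.sum(),cv2.minEnclosingCircle(W[m][:,:2].astype(np.float32)),np.median(W[m],0))
cv2.imwrite("pics/w2.png",p["frame"][...,::-1])
```

```text
[ 464.91133919 -358.03858066  181.32681874] 8.4333 0.1911531394594885
819 ((465.0992431640625, -359.29388427734375), 13.626544952392578) [ 472.56781245 -363.39408855  158.68030401]
```

View pics/w2.png

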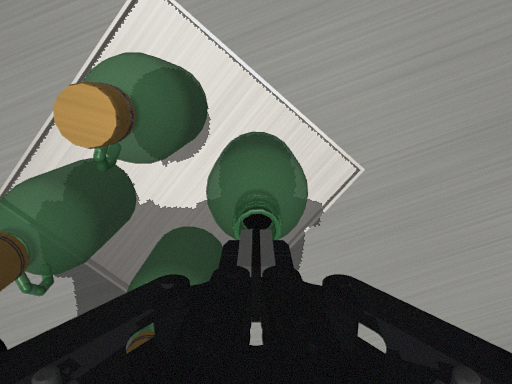

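The fingertip is pointing into the open mouth at (257,222) and held for 2.6 s. Next I raise and travel to the cap.

>>> apply_moves(delta_rot=[[0,0,0],[0,0,0],[0,0,0],[0,0,0],[0,0,0],[0,0,0],[0,0,0],[0,0,0],[0,0,0],[0,0,0],[0,0,0],[0,0,0],[0,0,0],[0,0,0],[0,0,0],[0,0,0],[0,0,0],[0,0,0],[0,0,0],[0,0,0]], xyz=[[0,0,-0.95],[0,0,-0.95],[0,0,-0.95],[0,0,-0.95],[0,0,-0.95],[-0.24,-0.88,0],[-0.24,-0.88,0],[-0.24,-0.88,0],[-0.24,-0.88,0],[-0.24,-0.88,0],[-0.24,-0.88,0],[-0.24,-0.88,0],[-0.24,-0.88,0],[-0.24,-0.88,0],[-0.24,-0.88,0],[-0.24,-0.88,0],[-0.24,-0.88,0],[-0.24,-0.88,0],[-0.24,-0.88,0],[-0.24,-0.88,0]], hand=[1,1,1,1,1,1,1,1,1,1,1,1,1,1,1,1,1,1,1,1])

```text
clock: 10.15
position: [491.9, -16.0, 300.2]
ee_rot: [0.985, -0.172, 0.0, -0.0]
contact_force: [1.0, 0.8, 0.9]
gripper_width: 0.2
grasp_force: 0.0
```

>>> apply_moves(delta_rot=[[0,0,0],[0,0,0]], xyz=[[0,0,0],[0,0,0]], hand=[1,1])

```text
clock: 10.32
position: [492.1, -16.3, 300.1]
ee_rot: [0.985, -0.171, -0.0, 0.0]
contact_force: [-0.5, 0.0, -0.0]
gripper_width: -0.5
grasp_force: 0.0
```

Run:
```python
from h import *
s,p=wrist(); print(s["position"],s["clock"])
hsv=cv2.cvtColor(p["frame"],cv2.COLOR_RGB2HSV)
vv,uu=np.mgrid[0:384,0:512];uv=np.c_[uu.ravel(),vv.ravel()]
W=world(p,uv); g=((hsv[...,0]>12)&(hsv[...,0]<28)&(hsv[...,1]>140)).ravel()
m=g&(abs(W[:,2]-85)<5)&(np.hypot(W[:,0]-492,W[:,1]+16)<28)
(c,r)=cv2.minEnclosingCircle(W[m][:,:2].astype(np.float32)); print(m.sum(),c,r,np.median(W[m],0))
print(totool(s,np.r_[c,107]-s["position"]))
cv2.imwrite("pics/w3.png",p["frame"][...,::-1])
```

```text
[492.05339672 -16.26545342 300.09432184] 10.3167
589 (493.9462890625, -17.149303436279297) 15.046242713928223 [494.30475622 -17.49875107  85.76711013]
[0.08 0.01 7.72]
```

View pics/w3.png

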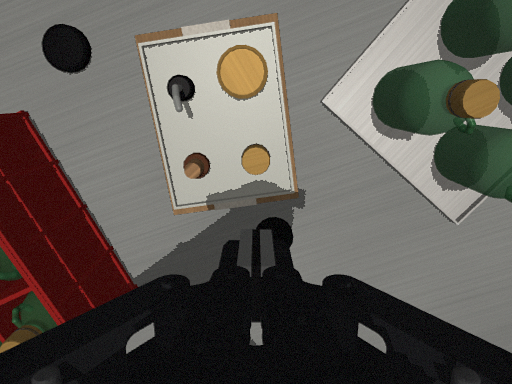

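The cap is at (255,160), between the jar lid (242,72) and cork (196,166); measured radius 15 mm and top height 86 mm fit. Descending and holding.

>>> apply_moves(delta_rot=[[0,0,0],[0,0,0],[0,0,0],[0,0,0],[0,0,0],[0,0,0],[0,0,0],[0,0,0],[0,0,0],[0,0,0],[0,0,0],[0,0,0]], xyz=[[0.05,0,0],[0,0,0.85],[0,0,0.85],[0,0,0.85],[0,0,0.85],[0,0,0.85],[0,0,0.85],[0,0,0.85],[0,0,0.85],[0,0,0.85],[0,0,0],[0,0,0]], hand=[1,1,1,1,1,1,1,1,1,1,1,1])

```text
clock: 11.37
position: [492.9, -18.5, 108.4]
ee_rot: [0.985, -0.173, -0.001, 0.001]
contact_force: [0.8, -0.2, 0.6]
gripper_width: 0.2
grasp_force: 0.0
```

>>> apply_moves(delta_rot=[[0,0,0],[0,0,0],[0,0,0],[0,0,0],[0,0,0],[0,0,0],[0,0,0],[0,0,0],[0,0,0],[0,0,0],[0,0,0],[0,0,0],[0,0,0],[0,0,0],[0,0,0],[0,0,0],[0,0,0],[0,0,0],[0,0,0],[0,0,0]], xyz=[[0,0,0],[0,0,0],[0,0,0],[0,0,0],[0,0,0],[0,0,0],[0,0,0],[0,0,0],[0,0,0],[0,0,0],[0,0,0],[0,0,0],[0,0,0],[0,0,0],[0,0,0],[0,0,0],[0,0,0],[0,0,0],[0,0,0],[0,0,0]], hand=[1,1,1,1,1,1,1,1,1,1,1,1,1,1,1,1,1,1,1,1])

```text
clock: 13.03
position: [493.2, -17.5, 108.8]
ee_rot: [0.985, -0.172, -0.0, 0.0]
contact_force: [0.2, 0.8, -0.0]
gripper_width: 0.1
grasp_force: 0.0
```

>>> apply_moves(delta_rot=[[0,0,0],[0,0,0],[0,0,0],[0,0,0],[0,0,0],[0,0,0],[0,0,0],[0,0,0],[0,0,0],[0,0,0],[0,0,0],[0,0,0]], xyz=[[0,0,0],[0,0,0],[0,0,0],[0,0,0],[0,0,0],[0,0,0],[0,0,0],[0,0,0],[0,0,0],[0,0,0],[0,0,0],[0,0,0]], hand=[1,1,1,1,1,1,1,1,1,1,1,1])

```text
clock: 14.03
position: [493.2, -17.5, 108.8]
ee_rot: [0.985, -0.172, 0.0, -0.0]
contact_force: [-0.5, -0.5, -0.0]
gripper_width: 0.4
grasp_force: 0.0
```

>>> apply_moves(delta_rot=[[0,0,0],[0,0,0],[0,0,0],[0,0,0],[0,0,0],[0,0,0],[0,0,0],[0,0,0],[0,0,0],[0,0,0],[0,0,0],[0,0,0],[0,0,0],[0,0,0],[0,0,0],[0,0,0],[0,0,0],[0,0,0],[0,0,0],[0,0,0]], xyz=[[0,0,-0.95],[0,0,-0.95],[0,0,-0.95],[0,0,-0.95],[0,0,-0.95],[0,0,-0.95],[0,0,-0.95],[0,0,-0.95],[-0.07,-1,0],[-0.07,-1,0],[-0.07,-1,0],[-0.07,-1,0],[-0.07,-1,0],[-0.07,-1,0],[-0.07,-1,0],[-0.07,-1,0],[-0.07,-1,0],[-0.07,-1,0],[-0.07,-1,0],[-0.07,-1,0]], hand=[1,1,1,1,1,1,1,1,1,1,1,1,1,1,1,1,1,1,1,1])

```text
clock: 15.7
position: [575.3, 273.1, 298.6]
ee_rot: [0.985, -0.172, -0.0, 0.0]
contact_force: [0.4, -0.1, -0.1]
gripper_width: 0.0
grasp_force: 0.0
```

>>> apply_moves(delta_rot=[[0,0,0],[0,0,0],[0,0,0]], xyz=[[0,-0.5,0],[0,0,0],[0,0,0]], hand=[1,1,1])

```text
clock: 15.95
position: [579.2, 283.7, 298.1]
ee_rot: [0.985, -0.172, -0.001, 0.001]
contact_force: [0.1, -0.6, -0.3]
gripper_width: -0.3
grasp_force: 0.0
```

Run:
```python
from h import *
s,p=wrist(); print(s["position"],s["clock"])
hsv=cv2.cvtColor(p["frame"],cv2.COLOR_RGB2HSV)
vv,uu=np.mgrid[0:384,0:512];uv=np.c_[uu.ravel(),vv.ravel()]
W=world(p,uv); red=(((hsv[...,0]<8)|(hsv[...,0]>172))&(hsv[...,1]>150)).ravel()
m=red&(abs(W[:,2]-145)<5)
# rim walls in crate axes about the predicted pocket middle
a=np.radians(5.6);q=W[m][:,:2]-[580,283.5];u=q@[np.cos(a),np.sin(a)];v=q@[-np.sin(a),np.cos(a)]
for n,x,o in(("u",u,v),("v",v,u)):
    for lo,hi in((-60,-25),(25,60)):
        k=(x>lo)&(x<hi)&(abs(o)<30); print(n,lo,k.sum(),np.percentile(x[k],[5,50,95]) if k.sum() else "")
print(totool(s,np.array([580,283.5,167])-s["position"]))
cv2.imwrite("pics/w4.png",p["frame"][...,::-1])
```

```text
[579.19462145 283.65597541 298.08392888] 15.95
u -60 0 
u 25 763 [43.94904766 48.11755728 52.15963948]
v -60 699 [-50.25444438 -46.23388311 -42.19470907]
v 25 0 
[ 0.04 -0.01  5.24]
```

View pics/w4.png

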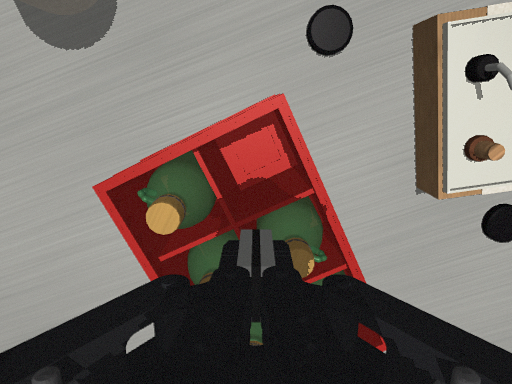

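The empty pocket is at (255,155), beside the packed bottles at (165,215) and (295,255); the rim edges put its middle near (582,282). I'll descend and hold.

>>> apply_moves(delta_rot=[[0,0,0],[0,0,0],[0,0,0],[0,0,0],[0,0,0],[0,0,0],[0,0,0],[0,0,0],[0,0,0],[0,0,0]], xyz=[[0.13,0.03,0],[0,0,0],[0,0,0.8],[0,0,0.8],[0,0,0.8],[0,0,0.8],[0,0,0.8],[0,0,0.8],[0,0,0.4],[0,0,0]], hand=[1,1,1,1,1,1,1,1,1,1])

```text
clock: 16.83
position: [581.0, 280.3, 166.3]
ee_rot: [0.985, -0.173, -0.002, 0.002]
contact_force: [0.4, 1.0, -0.5]
gripper_width: -0.2
grasp_force: 0.0
```

>>> apply_moves(delta_rot=[[0,0,0],[0,0,0],[0,0,0],[0,0,0],[0,0,0],[0,0,0],[0,0,0],[0,0,0],[0,0,0],[0,0,0],[0,0,0],[0,0,0],[0,0,0],[0,0,0],[0,0,0],[0,0,0],[0,0,0],[0,0,0],[0,0,0],[0,0,0]], xyz=[[0,0,0],[0,0,0],[0,0,0],[0,0,0],[0,0,0],[0,0,0],[0,0,0],[0,0,0],[0,0,0],[0,0,0],[0,0,0],[0,0,0],[0,0,0],[0,0,0],[0,0,0],[0,0,0],[0,0,0],[0,0,0],[0,0,0],[0,0,0]], hand=[1,1,1,1,1,1,1,1,1,1,1,1,1,1,1,1,1,1,1,1])

```text
clock: 18.5
position: [582.2, 281.8, 168.8]
ee_rot: [0.985, -0.172, 0.0, -0.0]
contact_force: [0.5, -0.4, -0.0]
gripper_width: -0.0
grasp_force: 0.0
```

>>> apply_moves(delta_rot=[[0,0,0],[0,0,0],[0,0,0],[0,0,0],[0,0,0],[0,0,0],[0,0,0],[0,0,0],[0,0,0],[0,0,0],[0,0,0],[0,0,0]], xyz=[[0,0,0],[0,0,0],[0,0,0],[0,0,0],[0,0,0],[0,0,0],[0,0,0],[0,0,0],[0,0,0],[0,0,0],[0,0,0],[0,0,0]], hand=[1,1,1,1,1,1,1,1,1,1,1,1])

```text
clock: 19.5
position: [582.2, 281.8, 168.8]
ee_rot: [0.985, -0.172, 0.0, -0.0]
contact_force: [-0.2, 0.5, 1.4]
gripper_width: 0.1
grasp_force: 0.0
```

>>> apply_moves(delta_rot=[[0,0,0],[0,0,0],[0,0,0],[0,0,0],[0,0,0],[0,0,0],[0,0,0],[0,0,0],[0,0,0],[0,0,0],[0,0,0],[0,0,0]], xyz=[[0,0,-0.9],[0,0,-0.9],[0,0,-0.9],[0,0,-0.9],[0,0,-0.9],[0,0,-0.9],[0,0,-0.9],[0,0,0],[0,0,0],[0,0,0],[0,0,0],[0,0,0]], hand=[1,1,1,1,1,1,1,1,1,1,1,1])

```text
clock: 20.5
position: [581.8, 281.6, 324.9]
ee_rot: [0.985, -0.172, -0.001, 0.001]
contact_force: [1.0, 0.4, -0.4]
gripper_width: 0.3
grasp_force: 0.0
```

```bash
python3 -c "
from h import *
s=arm.read_state();print(s['position'],s['clock'])
if s['position'][2]>285: print(arm.job_done())"
```

```text
[581.82619716 281.60403786 324.86280867] 20.5
the job is handed in; nothing more can be done
None
```

The job is handed in at 20.5 s: I pointed in order at the uncapped bottle's mouth, the loose gold screw cap and the empty crate pocket, holding over two seconds 22–24 mm above each, felt no contact, and finished about 16 cm above the bottle tops.

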